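# Key and seat the cleanout cover under the sink

### The job

The off-white cleanout cover stands proud on its grey floor socket because its rim notch is out of line with the socket's steel pin. With the fingertips push the cover round by its lug until the notch is over the pin, then press the cover down until it is fully seated, and draw back. Only push and press it, never lift it out, and leave everything else where it stands.

Things in the scene. Friction and masses are not known exactly. Their poses are not given: they have to be found in the camera images.
- socket: Grey round plastic cleanout socket fixed to the floor: foot 170 mm across, barrel 140 mm across with its flat top face at height 45 mm, vertical bore 72 mm across. Origin on the bore axis at floor level, z up; its x axis points from the bore axis towards the steel pin.
- pin (a point): Top of the steel pin: a round bar 10 mm thick lying radially on the socket's top face, crown 9 mm above that face, from 45 to 77 mm off the bore axis. Its outer end, held in a small grey post 18 mm wide (top 51 mm above the floor), shows beyond the cover's rim. This point is 61 mm from the bore axis.
- cover: Loose off-white cover, 250 g: a disc 110 mm across, 8 mm thick, on a plug 70 mm across, 26 mm long, upright in the socket's greased bore, turning easily either way. Origin: centre of the plug's underside; disc underside 26 mm, flat top 34 mm above it. x axis points from the centre to the notch; the lug is opposite (-x). Starts 40 to 180 degrees off the pin, to either side.
- press (a point): Centre of the disc's flat top, bare out to 25 mm, for pressing. 63.5 mm above the floor at the start, 53 mm when seated. If notch and pin are in line (within about 2 degrees) it goes down until the disc lies on the socket's top face; otherwise the pin blocks it after 1.5 mm.
- seal (a joint): How far the hidden friction seal in the bore has been pushed down, in m: 0 at the start, 0.0105 with the cover seated. The cover's plug stands on it and is carried level, disc clear above the pin; pushing it down takes about 6 N besides the cover's weight, and it stays where it is pushed.
- notch (a point): Middle of the notch in the cover's rim, on the disc's top face, 50 mm from the cover's axis. The notch is 15 mm wide and runs from 46 mm out to the rim.
- lug (a point): Middle of the top of the cover's lug: a radial rib 26 mm long, 12 mm wide, 19 mm high above the disc's top, from 25 to 51 mm from the cover's axis, opposite the notch. The middle of the disc is bare and flat, for pressing.
- end_cap: Off-white PVC pipe end cap lying mouth up close to the socket, 60 mm across, 38 mm high; leave alone. Origin at its underside.
- brush: Wooden brush block close to the socket, 130 x 50 mm, 42 mm high; leave alone. Origin at the centre of its underside.
- spray_bottle: Blue plastic spray bottle, 80 mm across, 232 mm high; leave alone. Origin at the centre of its underside.
- ladle: Stainless steel ladle lying on the floor, 330 mm long, bowl 88 mm across and 30 mm high; leave alone. Origin 120 mm from the bowl's centre along the handle.
- vase: Small glass vase, 68 mm across, 120 mm high; leave alone. Origin at the centre of its underside.
- jar: Amber glass jar, 60 mm across, 75 mm high; leave alone. Origin at the centre of its underside.

How it is judged:
By the outcome, as a careful person would: the job done as asked, in the order asked, and still so for the second after the job is handed in, with the robot touching nothing.
It also fails if it takes over 51 s, if anything falls off the work surface, if the arm or the gripper's body presses on something with over 40 N, if the wrist force passes 120 N, or if a joint passes its speed limit or range.

### The arm

A 7-joint arm with a two-finger parallel gripper is mounted at the origin on the work surface. World frame = base frame: x ahead of the robot, y to its left, z up, the work surface at z = 0. Lengths are in m, angles in degrees, forces in N, time in s.
With the tool pointing down it reaches from about 0.425 to 0.875 m from the base axis. Payload 4.7 kg.
Tool frame: the origin (TCP) lies between the finger pads; the fingertips stand 19 mm ahead of it and the grasp point (between the pads) is the TCP; x points along the fingers, z is the direction in which the jaws open and shut, and the axes are right-handed (so a half turn about x gives the same grasp; the last joint's range is limited). The gripper opens to 87 mm and grips with 3 to 60 N. Pads are 19 mm wide; open, the fingers measure 117 mm over their backs; the gripper's body (75 mm by 190 mm) begins 51 mm behind the grasp point.
Start: joints at [-64.567, 18.392, -4.016, 83.108, 1.295, 78.541, -3.26], TCP at [0.271, 0.591, 0.242] pointing down, gripper open.
Joint ranges: [-163.93, 163.93], [-17.29, 119.83], [-79.2, 71.16], [3.27, 140.29], [-89.18, 269.18], [5.43, 117.66], [-154.24, 154.24]. Speed limits (degrees/s): [147.25, 147.25, 180, 180, 180, 180, 180].

### API

Orientations are given as [roll, pitch, yaw] about the fixed x, y, z axes, in that order (R = Rz(yaw) Ry(pitch) Rx(roll)).
In Python, from cell import monitor, read_camera, camera_model, env, regions_of gives the robot as it stands. The module is installed in compiled form; this text tells all that it offers.
- The arm moves only by the tool step_arm, never from a script. Its argument "deltas" is a list of rows, each a list of 5 numbers: the gripper's target within -1 to 1 (fully open at 1, half-way at 0, shut at -1), then the shift along the tool's x, y, z in m, then the turn about the tool's x in degrees. A call has 1 to 12 rows; each row is the pose to reach, as a shift and turn from the pose commanded when the call began, along the tool's axes at that moment; what a row does not reach only later rows make up. A row lasts 1/8 s, in which the tool goes at most 62.5 mm and 10.7 degrees, less where a joint would pass 70% of its speed; a pose out of reach is approached as far as the arm can. A call with a gripper value outside its range is refused whole. The fingers move at their own pace and stop on an object; "newtons" is the grip in N (left out, the last holds). Time passes only in rows, so rows that repeat a pose let the fingers close. It gives the time, the measured TCP pose, the force and the opening at its end, in the units of the state.
- monitor.get_obs(): the state, without advancing time (a new reading comes with each control period).
- read_camera(name): name is "scene" or "side" or "wrist"; returns (picture, depth): 384x512x3 uint8, red, green, blue; 384x512 float32, m along the optical axis (not along the pixel's ray), 0 where there is no reading.
- camera_model(name): a dict with "fx", "fy", "cx", "cy" (pixels), "xyz" and "attitude" of the camera in the world. Camera axes: x right, y down, z forward; pixel columns grow to the right and rows downward; lengths in m; the calibration is good to about 2 mm. A picture is of the moment at which its call begins: read the wrist's pose just before it. camera_model takes no time and is no camera call; for the wrist camera it gives the pose at the moment of the call.
- env.sign_off(): hands the job in, once; it reports no verdict.
Trained networks look in the newest picture that a camera, given by its name, has taken for a name from the list of things; names that differ only in an ending like _2 or _b are one class to them, and where a whole thing is asked for, a point or a joint stands for the part that bears it (a point fixed in the world has none). Each returns a list of dicts, best first, with "p" (0 to 1); they miss things now and then, are a little off and sometimes report something else, mostly with a low value. They report only what shows in the picture. A call takes as long as a camera call.
- regions_of(camera, thing): "pixels" (384x512 bool, what is visible of it) and "pixel" ([column, row] in pixels, amid what is visible of it).
The state is a dict: "time_s": time; "qpos": joint angles; "joint_velocities": joint speeds; "effort": joint torques, N m; "tool_pos": TCP position; "tool_rot": TCP orientation; "force": force on the tool from outside, world axes, zero at the start; "wrist_torque": the same for the moment, N m; "grip_width": finger opening in m.
Only numpy, scipy, OpenCV 4.12 (cv2) and the standard library are available. Lean on these libraries where they do the work, as an engineer would, in place of code of your own. Each camera call takes 0.05 s, during which the arm holds its last target. There are 200 camera calls.

## Working session

There is one attempt and no reset: what is moved stays moved. The work goes in short steps, Python scripts to look and compute and a tool call to move; the robot and the scene stay as the last step left them, time stands still between calls to the robot, and variables do not carry over. Pictures are saved under pics/ and viewed, about 8 in all and at most 12, crops included, and the job is handed in when it is done.

Besides the shell and the picture viewer there is one more tool, called after "Call:" as name(argument=value, ...) on one line, values as JSON. step_arm: Moves the arm, as the interface text tells. Its arguments: {"type":"object","properties":{"deltas":{"type":"array"},"newtons":{"type":"number"}},"required":["deltas"]}

```bash
mkdir -p pics; cat > h.py <<'E'
import numpy as np, cv2
from scipy.spatial.transform import Rotation as R
from cell import monitor, read_camera, camera_model, env, regions_of
def rot(a):
    a=np.array(a,float)
    return a if a.shape==(3,3) else (R.from_quat(a).as_matrix() if a.size==4 else R.from_euler('xyz',a,degrees=True).as_matrix())
def cloud(depth,m):
    v,u=np.mgrid[:384,:512]
    P=np.stack([(u-m['cx'])/m['fx']*depth,(v-m['cy'])/m['fy']*depth,depth],-1)
    return P@rot(m['attitude']).T+np.array(m['xyz'])
def save(n,p): cv2.imwrite('pics/'+n,p[:,:,::-1])
E
python3 - <<'E'
from h import *
o=monitor.get_obs();print({k:np.round(v,3) for k,v in o.items()})
ims=[]
for c in ['scene','side']:
    m=camera_model(c);print(c,m)
    p,d=read_camera(c);W=cloud(d,m);ims.append(p)
    save(c+'0.png',p)
    for t in ['socket','pin','cover','notch','lug']:
        try:
            for r in regions_of(c,t)[:2]:
                q=W[r['pixels']&(d>0)]
                print(c,t,round(r['p'],2),r['pixel'],r['pixels'].sum(),np.median(q,0).round(4),q.min(0).round(3),q.max(0).round(3))
        except Exception as e: print(t,e)
E
```

```text
{'time_s': np.float64(0.0), 'qpos': array([-64.568,  18.437,  -4.017,  83.176,   1.294,  78.541,  -3.259]), 'joint_velocities': array([ 0.022,  0.095,  0.01 , -0.021,  0.116,  0.058,  0.018]), 'effort': array([ 0.0000e+00, -4.9129e+01, -4.0400e-01, -3.1253e+01, -6.4000e-02,
        4.4000e-02,  0.0000e+00]), 'tool_pos': array([0.271, 0.59 , 0.24 ]), 'tool_rot': array([-177.607,   89.891, -112.227]), 'force': array([0.016, 0.291, 0.479]), 'wrist_torque': array([0.052, 0.012, 0.011]), 'grip_width': np.float64(0.087)}
scene {'fx': 424.81662972403564, 'fy': 424.81662972403564, 'cx': 252.9482948287827, 'cy': 192.31456563570816, 'xyz': array([1.29199487, 0.61552239, 0.79024501]), 'attitude': array([-127.63654222,    0.71919975,  130.87516362])}
scene socket 0.92 [239.5, 198.7] 1038 [ 0.6076 -0.0437  0.0318] [ 0.51  -0.195 -0.006] [ 0.65  -0.002  0.063]
scene pin 0.95 [235.5, 196.9] 1191 [ 0.6098 -0.0482  0.0288] [ 0.457 -0.164 -0.004] [ 0.676 -0.002  0.064]
scene cover 0.6 [236.0, 182.4] 732 [ 0.5725 -0.085   0.0628] [ 0.48  -0.216 -0.003] [ 0.624 -0.032  0.083]
scene notch 0.64 [237.3, 17
[... 450 characters left out ...]
0.5616 -0.0355  0.0271] [ 0.482 -0.169 -0.007] [0.647 0.004 0.064]
side socket 0.28 [273.6, 176.0] 642 [ 0.5648 -0.0846  0.0627] [ 0.509 -0.213 -0.005] [ 0.619 -0.027  0.084]
side pin 0.69 [308.0, 174.1] 535 [ 0.4393 -0.1357  0.0394] [ 0.39  -0.213 -0.006] [ 0.487 -0.08   0.05 ]
side pin 0.58 [275.1, 197.0] 887 [ 0.5626 -0.0345  0.0255] [ 0.489 -0.125 -0.007] [0.645 0.004 0.065]
side cover 0.86 [268.5, 177.3] 638 [ 0.5667 -0.0839  0.0627] [ 0.512 -0.142  0.04 ] [ 0.621 -0.027  0.084]
side notch 0.65 [273.4, 179.8] 611 [ 0.5648 -0.0851  0.0628] [ 0.512 -0.142  0.043] [ 0.618 -0.027  0.084]
side lug 0.56 [273.2, 179.1] 615 [ 0.5627 -0.0885  0.0628] [ 0.509 -0.211 -0.006] [ 0.616 -0.027  0.084]
```

View pics/scene0.png

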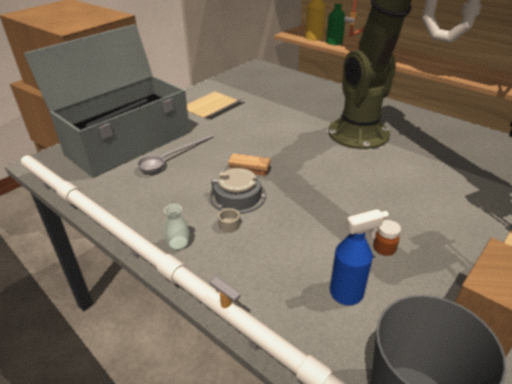

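View pics/side0.png

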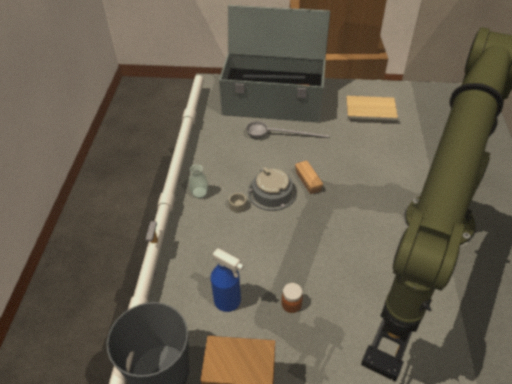

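The cover sits on its socket near scene pixel (238,180) / side pixel (272,182). The brush is right beside it, the end cap is in front, and the spray bottle and jar are clear of it. Next I get the tool axes and a rough geometry estimate.

```bash
python3 - <<'E'
from h import *
o=monitor.get_obs();T=rot(o['tool_rot']);print('T',T.round(3));m=camera_model('wrist')
print('cam in tool',(T.T@(np.array(m['xyz'])-o['tool_pos'])).round(4),(T.T@rot(m['attitude'])).round(3),m['fx'])
for c in ['scene','side']:
    p,d=read_camera(c);W=cloud(d,camera_model(c)).reshape(-1,3)
    near=np.hypot(W[:,0]-.566,W[:,1]+.085)<.1
    top=W[near&(abs(W[:,2]-.0635)<.004)];lug=W[near&(W[:,2]>.073)]
    print(c,'top',(top.min(0)+top.max(0))/2,np.ptp(top,0),'lug',lug.mean(0),len(lug))
    for t in ['spray_bottle','brush','end_cap','jar']:
        for r in regions_of(c,t)[:1]:
            q=cloud(d,camera_model(c))[r['pixels']&(d>0)];print(t,r['pixel'],np.median(q,0).round(3),q.min(0).round(3),q.max(0).round(3))
tgt=np.array([.566,-.085,.30]);print('delta tool',(T.T@(tgt-o['tool_pos'])).round(3))
E
```

```text
T [[ 0.    -0.909  0.417]
 [ 0.     0.417  0.909]
 [-1.    -0.     0.   ]]
cam in tool [-0.1431  0.0851  0.0003] [[-0.    -0.307  0.952]
 [-0.001 -0.952 -0.307]
 [ 1.    -0.001 -0.   ]] 311.15783697966015
scene top [ 0.56612642 -0.08775467  0.06347539] [0.11386539 0.11286651 0.00783372] lug [ 0.59135183 -0.11693781  0.07933356] 44
spray_bottle [237.8, 179.2] [ 0.573 -0.086  0.063] [ 0.471 -0.206  0.001] [ 0.623 -0.031  0.086]
brush [255.6, 163.4] [ 0.448 -0.137  0.039] [ 0.387 -0.213 -0.003] [ 0.517 -0.067  0.064]
jar [384.8, 236.9] [0.504 0.357 0.05 ] [ 0.456  0.324 -0.001] [0.516 0.381 0.077]
side top [ 0.56385223 -0.08551402  0.06349366] [0.10966113 0.1158597  0.00797055] lug [ 0.58623619 -0.11463208  0.08017107] 30
spray_bottle [222.2, 282.1] [0.664 0.378 0.137] [ 0.617  0.162 -0.007] [0.735 0.397 0.236]
brush [308.8, 177.6] [ 0.437 -0.134  0.039] [ 0.39  -0.212 -0.006] [ 0.483 -0.079  0.049]
end_cap [238.1, 200.6] [ 0.678 -0.018  0.021] [ 0.649 -0.046 -0.002] [0.704 0.017 0.044]
jar [287.2, 297.7] [0.483 0.367 0.064] [ 0.454  0.292 -0.005] [0.513 0.384 0.081]
delta tool [-0.058 -0.55  -0.491]
```

Call:
step_arm(deltas=[[1,-0.06,0,0,0],[1,-0.06,-0.05,-0.045,0],[1,-0.06,-0.55,-0.49,0],[1,-0.06,-0.55,-0.49,0],[1,-0.06,-0.55,-0.49,0],[1,-0.06,-0.55,-0.49,0],[1,-0.06,-0.55,-0.49,0],[1,-0.06,-0.55,-0.49,0],[1,-0.06,-0.55,-0.49,0],[1,-0.06,-0.55,-0.49,0],[1,-0.06,-0.55,-0.49,0],[1,-0.06,-0.55,-0.49,0]])

```text
time_s: 2.6
tool_pos: [0.5475, -0.0405, 0.3021]
tool_rot: [-41.2, 89.9, 24.2]
force: [1.0, 0.0, -1.1]
grip_width: 0.0869
```

```bash
cat >> h.py <<'E'
def wrist():
    m=camera_model('wrist');p,d=read_camera('wrist');return p,d,cloud(d,m),m
def rectify(p,m,c,z,half=.1,n=600):
    # top view of plane z, world x up, y left
    s=n/(2*half); g=np.arange(n)
    X=c[0]+half-g[:,None]/s+0*g[None];Y=c[1]+half-g[None]/s+0*g[:,None]
    P=(np.stack([X,Y,np.full_like(X,z)],-1)-np.array(m['xyz']))@rot(m['attitude'])
    return cv2.remap(p,(P[...,0]/P[...,2]*m['fx']+m['cx']).astype('f4'),(P[...,1]/P[...,2]*m['fy']+m['cy']).astype('f4'),cv2.INTER_LINEAR)
E
python3 - <<'E'
from h import *
p,d,W,m=wrist();save('w1.png',p);o=monitor.get_obs();print(o['tool_pos'],o['tool_rot'])
np.savez('w1.npz',p=p,d=d,W=W)
Q=W.reshape(-1,3);near=np.hypot(Q[:,0]-.565,Q[:,1]+.0865)<.1
top=Q[near&(abs(Q[:,2]-.0635)<.003)];lug=Q[near&(Q[:,2]>.075)&(Q[:,2]<.09)]
print((top.min(0)+top.max(0))/2,np.ptp(top,0),lug.mean(0),lug.min(0),lug.max(0),len(top),len(lug))
(cx,cy),r=cv2.minEnclosingCircle((top[:,:2]*1000).astype('f4'));print(cx,cy,r)
save('r1.png',rectify(p,m,(.565,-.0865),.0635))
E
```

```text
[ 0.54914153 -0.05110707  0.30203426] [-127.48934519   89.55172953  -62.74125708]
[ 0.56331472 -0.08824272  0.06341838] [0.11007797 0.11023818 0.00569731] [ 0.58496735 -0.11722977  0.08204835] [ 0.57434648 -0.13101256  0.07507528] [ 0.59780826 -0.1051167   0.08438048] 5265 196
563.2030639648438 -87.30641174316406 56.20866775512695
```

View pics/r1.png

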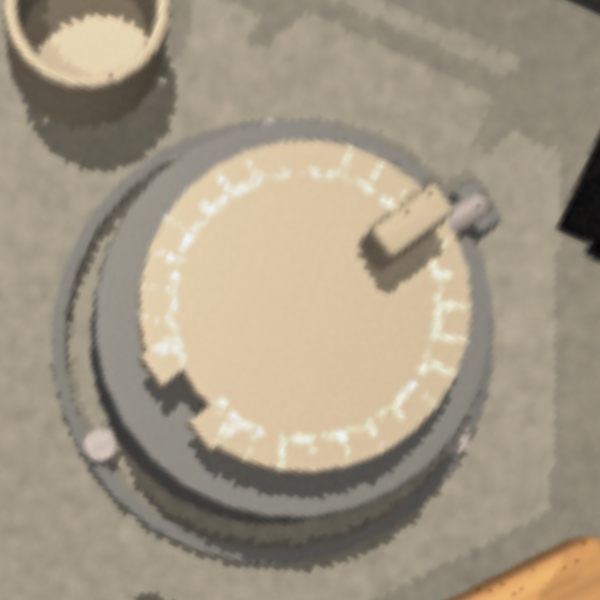

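Top view (x up, y left): the lug is at (410,220), with the pin end and its post just beyond it at (470,210). The notch is at (178,395), so roughly a half turn is needed. I now refine the angles and check the last joint's range.

```bash
python3 - <<'E'
from h import *
z=np.load('w1.npz');p,d,W=z['p'],z['d'],z['W'];Q=W.reshape(-1,3);C=z['p'].reshape(-1,3).astype(int)
c=np.array([.5633,-.0882]);v=Q[:,:2]-c;r=np.hypot(*v.T);a=np.degrees(np.arctan2(v[:,1],v[:,0]))
s=(r>.058)&(r<.085)&(Q[:,2]>.0475)&(Q[:,2]<.06)
print('pin/post pts',s.sum());
for k in np.where(s)[0][::3]: print((1000*r[k]).round(),a[k].round(1),(1000*Q[k,2]).round(),C[k])
# disc edge circle fit
t=(abs(Q[:,2]-.0632)<.0025)&(r<.065)
h=cv2.convexHull((Q[t][:,:2]*1e3).astype('f4'));print('ellipse',cv2.fitEllipse(h))
# notch: angular histogram of top at r 48-53
t=(abs(Q[:,2]-.0632)<.003)&(r>.047)&(r<.053);hh=np.histogram(a[t],np.arange(-180,181,4));print([(int(x),int(n)) for n,x in zip(*hh) if n<6])
l=(Q[:,2]>.079)&(r<.06);e=cv2.minAreaRect((Q[l][:,:2]*1e3).astype('f4'));print('lug',e)
o=monitor.get_obs();T=rot(o['tool_rot']);print(T.round(3),o['qpos'].round(1),o['tool_pos'])
print('tooly ang',np.degrees(np.arctan2(T[1,1],T[0,1])))
E
```

```text
pin/post pts 116
67.0 144.6 48.0 [144 140 133]
65.0 179.9 48.0 [140 137 129]
63.0 -62.8 51.0 [103  96  90]
65.0 -63.0 51.0 [94 87 84]
61.0 -60.3 54.0 [169 156 147]
69.0 -64.9 50.0 [108 104  97]
66.0 -62.4 52.0 [121 112 105]
62.0 -59.7 55.0 [179 166 156]
73.0 -65.7 48.0 [91 88 83]
69.0 -63.3 50.0 [124 122 115]
65.0 -60.9 54.0 [159 148 140]
75.0 -65.7 48.0 [102  99  90]
72.0 -63.4 50.0 [141 137 130]
67.0 -61.1 54.0 [156 143 136]
65.0 -58.2 54.0 [203 186 175]
74.0 -64.6 51.0 [124 122 115]
71.0 -62.1 52.0 [126 117 111]
67.0 -59.6 55.0 [180 166 157]
65.0 -56.6 54.0 [186 172 162]
75.0 -63.9 52.0 [132 130 122]
72.0 -61.5 53.0 [143 132 124]
69.0 -58.9 55.0 [191 174 164]
68.0 -55.8 52.0 [167 155 146]
76.0 -63.3 52.0 [138 134 125]
74.0 -60.8 52.0 [144 135 127]
70.0 -58.2 54.0 [197 183 172]
69.0 -55.2 52.0 [149 141 132]
69.0 -52.0 49.0 [100  94  87]
74.0 -60.4 55.0 [141 132 124]
72.0 -57.6 54.0 [200 184 174]
71.0 -54.6 51.0 [149 144 136]
76.0 -59.6 53.0 [139 129 119]
73.0 -57.0 54.0 [175 163 154]
72.0 -54.1 51.0 [141 138 131]
77.0 -58.1 52.0 [137 130 117]
75.0 -55.4 52.0 [139 135 128]
73.0 -52.6 51.0 [136 131 123]
75.0 -54.0 53.0 [137 134 127]
77.0 -53.4 51.0 [141 135 125]
ellipse ((563.1995239257812, -87.98748016357422), (109.77454376220703, 110.96131134033203), 39.32016372680664)
[(-60, 1), (-56, 0), (-52, 0), (-48, 2), (120, 0), (124, 0), (128, 0), (132, 1)]
lug ((546.3228149414062, -102.1658935546875), (38.76310729980469, 109.05247497558594), 53.487823486328125)
[[ 0.004 -0.904  0.427]
 [-0.007  0.427  0.904]
 [-1.    -0.006 -0.005]] [-26.3   4.7  30.7  93.2  -2.   82.5  69.3] [ 0.54914153 -0.05110707  0.30203426]
tooly ang 154.74893496492564
```

Call:
step_arm(deltas=[[-0.4,0,0,0,10],[-0.4,0,0,0,20],[-0.4,0,0,0,28.5],[-0.4,0,0,0,28.5],[-0.4,0,0,0,28.5]])

```text
time_s: 3.28
tool_pos: [0.5469, -0.0386, 0.3016]
tool_rot: [19.9, 90.0, 56.9]
force: [0.2, 0.1, -0.1]
grip_width: 0.0448
```

```bash
cat >> h.py <<'E'
c0=np.array([.5632,-.0880])
def st():
    o=monitor.get_obs();T=rot(o['tool_rot'])
    print('pos',o['tool_pos'].round(4),'yang',np.degrees(np.arctan2(T[1,1],T[0,1])).round(2),'q7',o['qpos'][6].round(1),'w',o['grip_width'].round(4),'F',o['force'].round(1),'t',o['time_s'])
    return o,T
E
python3 - <<'E'
from h import *
o,T=st();a=np.radians(-54);g=np.r_[c0+.040*np.r_[np.cos(a),np.sin(a)],.12]
print((T.T@(g-o['tool_pos'])).round(4))
E
```

```text
Traceback (most recent call last):
  File "h.py", line 23, in st
    print('pos',o['tool_pos'].round(4),'yang',np.degrees(np.arctan2(T[1,1],T[0,1])).round(2),'q7',o['qpos'][6].round(1),'w',o['grip_width'].round(4),'F',o['force'].round(1),'t',o['time_s'])
                                                                                                                            ^^^^^^^^^^^^^^^^^^^^^
AttributeError: 'float' object has no attribute 'round'
```

```bash
sed -i "s/o\['grip_width'\].round(4)/o['grip_width']/" h.py
python3 - <<'E'
from h import *
o,T=st();a=np.radians(-54);g=np.r_[c0+.040*np.r_[np.cos(a),np.sin(a)],.12]
print((T.T@(g-o['tool_pos'])).round(4))
E
```

```text
pos [ 0.5469 -0.0386  0.3016] yang 127.02 q7 40.5 w 0.044807079171211475 F [ 0.2  0.1 -0.1] t 3.275
[ 0.1816 -0.0893 -0.0175]
```

Call:
step_arm(deltas=[[-0.45,0.05,-0.03,-0.01,10.6],[-0.45,0.1,-0.06,-0.0175,21.2],[-0.45,0.15,-0.0893,-0.0175,31.8],[-0.45,0.18,-0.0893,-0.0175,42.4],[-0.45,0.1816,-0.0893,-0.0175,53],[-0.45,0.1816,-0.0893,-0.0175,63.6],[-0.45,0.1816,-0.0893,-0.0175,74.2],[-0.45,0.1816,-0.0893,-0.0175,84.8],[-0.45,0.1816,-0.0893,-0.0175,95.4],[-0.45,0.1816,-0.0893,-0.0175,106],[-0.45,0.1816,-0.0893,-0.0175,116.6],[-0.45,0.1816,-0.0893,-0.0175,127]])

```text
time_s: 4.78
tool_pos: [0.5866, -0.1204, 0.12]
tool_rot: [154.8, 90.0, 64.5]
force: [-1.1, -0.1, 0.4]
grip_width: 0.0241
```

Call:
step_arm(deltas=[[-0.45,0,0,0,10.6],[-0.45,0,0,0,21.2],[-0.45,0,0,0,31.8],[-0.45,0,0,0,42.4],[-0.45,0,0,0,53],[-0.45,0,0,0,54],[-0.45,0,0,0,54]])

```text
time_s: 5.65
tool_pos: [0.5866, -0.1205, 0.1199]
tool_rot: [-95.9, 90.0, 120.2]
force: [-0.3, 0.3, -0.5]
grip_width: 0.024
```

```bash
python3 - <<'E'
from h import *
o,T=st();a=np.radians(-54);g=np.r_[c0+.040*np.r_[np.cos(a),np.sin(a)],.088]
print((T.T@(g-o['tool_pos'])).round(4))
E
```

```text
pos [ 0.5866 -0.1205  0.1199] yang -53.91 q7 -111.6 w 0.023961132549643258 F [-0.3  0.3 -0.5] t 5.65
[ 0.0319 -0.     -0.0002]
```

Call:
step_arm(deltas=[[-0.45,0.016,0,0,0],[-0.45,0.032,0,0,0],[-0.45,0.032,0,0,0],[-0.59,0.032,0,0,0],[-0.59,0.032,0,0,0]])

```text
time_s: 6.28
tool_pos: [0.5869, -0.1209, 0.0884]
tool_rot: [138.2, 89.9, -6.0]
force: [0.5, -0.5, 0.2]
grip_width: 0.0186
```

```bash
python3 - <<'E'
from h import *
st();p,d,W,m=wrist();print(m['xyz'])
save('w2.png',cv2.resize(p,(640,480)))
for t in (8,16,24,32,40,48,56,64,72,80,88): print(t,(.04*(np.cos(np.radians(t))-1)).round(4),(-.04*np.sin(np.radians(t))).round(4))
E
```

```text
pos [ 0.5869 -0.1209  0.0884] yang -54.12 q7 -110.4 w 0.018554678878752603 F [ 0.5 -0.5  0.2] t 6.275
[ 0.63587882 -0.18888051  0.23158457]
8 -0.0004 -0.0056
16 -0.0015 -0.011
24 -0.0035 -0.0163
32 -0.0061 -0.0212
40 -0.0094 -0.0257
48 -0.0132 -0.0297
56 -0.0176 -0.0332
64 -0.0225 -0.036
72 -0.0276 -0.038
80 -0.0331 -0.0394
88 -0.0386 -0.04
```

View pics/w2.png

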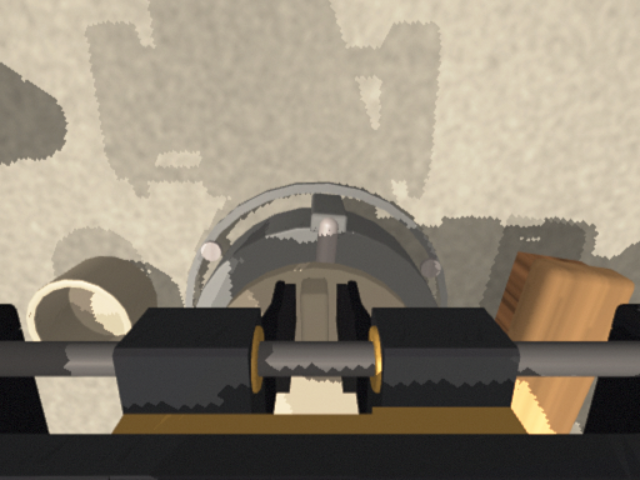

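The lug (315,310) sits centred between the fingertips, and the pin end (328,225) is just beyond it. Next I push it round CCW.

Call:
step_arm(deltas=[[-0.59,0,-0.0004,-0.0056,-8],[-0.59,0,-0.0015,-0.011,-16],[-0.59,0,-0.0035,-0.0163,-24],[-0.59,0,-0.0061,-0.0212,-32],[-0.59,0,-0.0094,-0.0257,-40],[-0.59,0,-0.0132,-0.0297,-48],[-0.59,0,-0.0176,-0.0332,-56],[-0.59,0,-0.0225,-0.036,-64],[-0.59,0,-0.0276,-0.038,-72],[-0.59,0,-0.0331,-0.0394,-80],[-0.59,0,-0.0386,-0.04,-88],[-0.59,0,-0.0386,-0.04,-88]])

```text
time_s: 7.82
tool_pos: [0.5965, -0.0657, 0.0884]
tool_rot: [96.7, 89.9, 40.5]
force: [-1.1, 0.5, -0.1]
grip_width: 0.0182
```

```bash
python3 - <<'E'
from h import *
o,T=st();v=o['tool_pos'][:2]-c0;print(np.hypot(*v),np.degrees(np.arctan2(v[1],v[0])))
E
```

```text
pos [ 0.5965 -0.0657  0.0884] yang 33.82 q7 -37.9 w 0.018176844739485137 F [-1.1  0.5 -0.1] t 7.825
0.040123785721841304 33.83227517108454
```

Call:
step_arm(deltas=[[-0.59,0,-0.0004,-0.0056,-8],[-0.59,0,-0.0015,-0.011,-16],[-0.59,0,-0.0035,-0.0163,-24],[-0.59,0,-0.0061,-0.0212,-32],[-0.59,0,-0.0094,-0.0257,-40],[-0.59,0,-0.0132,-0.0297,-48],[-0.59,0,-0.0176,-0.0332,-56],[-0.59,0,-0.0225,-0.036,-64],[-0.59,0,-0.0276,-0.038,-72],[-0.59,0,-0.0331,-0.0394,-80],[-0.59,0,-0.0386,-0.04,-88],[-0.59,0,-0.0386,-0.04,-88]])

```text
time_s: 9.32
tool_pos: [0.542, -0.0549, 0.0882]
tool_rot: [-5.6, 90.0, 26.0]
force: [-0.0, -0.6, 0.4]
grip_width: 0.0181
```

```bash
python3 - <<'E'
from h import *
o,T=st();v=o['tool_pos'][:2]-c0;print(np.hypot(*v),np.degrees(np.arctan2(v[1],v[0])))
# lug from side/scene cams
for c in ('scene','side'):
    m=camera_model(c);p,d=read_camera(c);cv2.imwrite(f'pics/c_{c}.png',cv2.resize(p[120:240,190:350],None,fx=5,fy=5,interpolation=cv2.INTER_CUBIC)[:,:,::-1])
E
```

```text
pos [ 0.542  -0.0549  0.0882] yang 121.61 q7 41.4 w 0.018095551246440477 F [-0.  -0.6  0.4] t 9.325
0.039330029494251885 122.69999524000674
```

View pics/c_side.png

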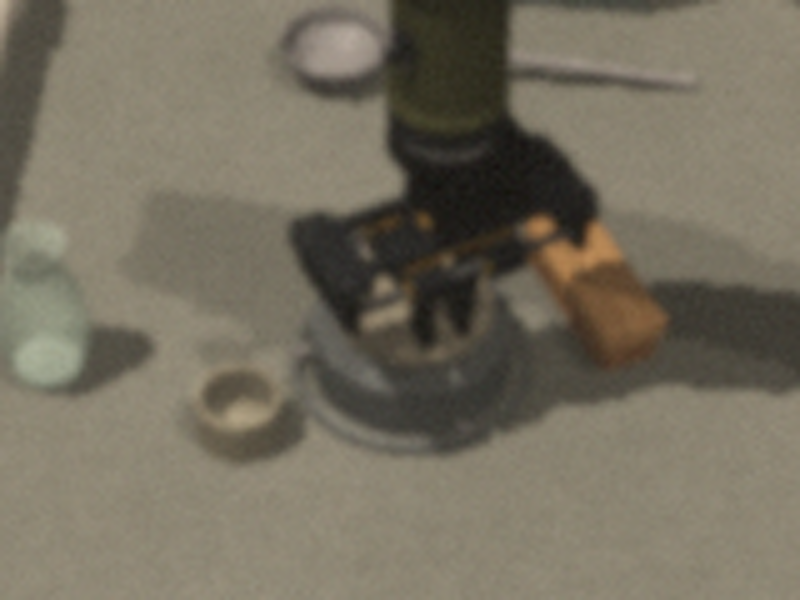

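The lug is now at the near-left side of the disc, between the fingers at crop (445,310). I raise the arm and look straight at the notch and pin.

Call:
step_arm(deltas=[[-0.59,-0.03,0,0,0],[-0.59,-0.09,0,0,0],[-0.59,-0.14,-0.04,0,0],[-0.59,-0.17,-0.08,0,0],[-0.59,-0.17,-0.08,0,0],[-0.59,-0.17,-0.08,0,0],[-0.59,-0.17,-0.08,0,0]])

```text
time_s: 10.3
tool_pos: [0.5835, -0.1206, 0.2565]
tool_rot: [126.2, 89.8, 158.1]
force: [-0.4, 0.2, -0.1]
grip_width: 0.0179
```

```bash
python3 - <<'E'
from h import *
o,T=st();p,d,W,m=wrist();np.savez('w3.npz',p=p,d=d,W=W)
save('r3.png',rectify(p,m,c0,.0635,half=.1))
Q=W.reshape(-1,3);v=Q[:,:2]-c0;r=np.hypot(*v.T);a=np.degrees(np.arctan2(v[:,1],v[:,0]))
t=(abs(Q[:,2]-.0632)<.0025)&(r<.065)
print('ellipse',cv2.fitEllipse(cv2.convexHull((Q[t][:,:2]*1e3).astype('f4'))))
l=(Q[:,2]>.078)&(Q[:,2]<.09)&(r<.06)&(r>.02);print('lug',l.sum(),a[l].mean(),np.median(a[l]),r[l].min(),r[l].max())
s=(r>.060)&(r<.072)&(Q[:,2]>.0535)&(Q[:,2]<.06);print('pin',s.sum(),a[s].mean(),a[s].min(),a[s].max())
E
```

```text
pos [ 0.5835 -0.1206  0.2565] yang 121.94 q7 46.8 w 0.0179253399350311 F [-0.4  0.2 -0.1] t 10.3
ellipse ((562.24755859375, -88.57599639892578), (109.9091567993164, 110.71680450439453), 27.956174850463867)
lug 329 121.25776102123872 121.37949300766665 0.02537165114767279 0.05113602657501498
pin 37 -58.8626181871404 -61.03429719331488 -55.927109927836945
```

View pics/r3.png

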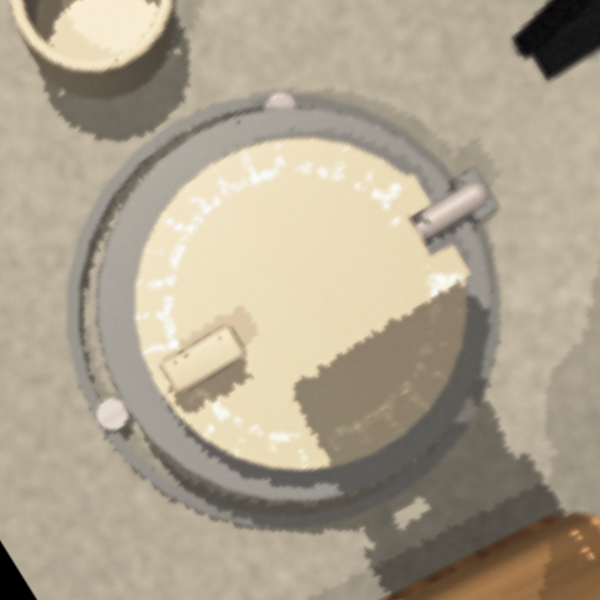

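The notch (430,220) appears right over the pin (455,210), with the lug opposite at (203,358). I check the residual angle from the pixels at the notch edges and the pin.

```bash
python3 - <<'E'
from h import *
z=np.load('w3.npz');p=z['p'];m=camera_model('wrist')
def fit_c(zz):
    pass
P=cv2.GaussianBlur(p,(3,3),0)
for c in (c0,np.array([.5622,-.0886])):
    def samp(r,angs,zz):
        a=np.radians(angs);X=np.stack([c[0]+r*np.cos(a),c[1]+r*np.sin(a),0*a+zz],-1)
        q=(X-np.array(m['xyz']))@rot(m['attitude']);u=q[:,:2]/q[:,2:]*m['fx']+[m['cx'],m['cy']]
        return cv2.remap(P,u[:,0].astype('f4')[None],u[:,1].astype('f4')[None],cv2.INTER_LINEAR)[0].astype(int)
    A=np.arange(-80,-35,.25)
    for r in (.048,.050,.052):
        s=samp(r,A,.0635);w=(s[:,0]-s[:,2])>24   # cream is warm
        i=len(A)//2-4;lo=i;hi=i
        while lo>0 and not w[lo]:lo-=1
        while hi<len(A)-1 and not w[hi]:hi+=1
        print('notch',r,A[lo],A[hi],(A[lo]+A[hi])/2)
    for r in (.060,.065,.069):
        s=samp(r,A,.052).sum(1);b=s>(s[60:110].max()+np.median(s))/2;b[:40]=0;b[130:]=0;print('pin',r,A[b][[0,-1]],A[b].mean())
    Q=z['W'].reshape(-1,3);v=Q[:,:2]-c;r=np.hypot(*v.T);a=np.degrees(np.arctan2(v[:,1],v[:,0]))
    l=(Q[:,2]>.0815)&(Q[:,2]<.087)&(r<.06)&(r>.02);k=(r>.058)&(r<.076)&(Q[:,2]>.0535)&(Q[:,2]<.06)
    print('lug',a[l].mean(),'pin',a[k].mean())
g=np.r_[.5628,-.0883,.09];o,T=st();print((T.T@(g-o['tool_pos'])).round(4))
E
```

```text
notch 0.048 -59.0 -53.75 -56.375
notch 0.05 -69.5 -54.5 -62.0
notch 0.052 -58.5 -58.5 -58.5
pin 0.06 [-60.   -55.75] -57.875
pin 0.065 [-59.75 -56.  ] -57.875
pin 0.069 [-60. -56.] -58.0
lug 121.28537066015215 pin -58.789013722352884
notch 0.048 -58.75 -58.25 -58.5
notch 0.05 -68.25 -53.0 -60.625
notch 0.052 -58.5 -58.5 -58.5
pin 0.06 [-58.75 -54.5 ] -56.625
pin 0.065 [-58.75 -55.  ] -56.875
pin 0.069 [-59.25 -55.  ] -57.125
lug 119.50524663028764 pin -57.76741773599258
pos [ 0.5836 -0.1207  0.2567] yang 121.95 q7 46.8 w 0.018468584031299296 F [0.7 0.6 0.2] t 10.35
[ 0.1668  0.0381 -0.0002]
```

```bash
python3 - <<'E'
from h import *
z=np.load('w3.npz');m=camera_model('wrist');c=np.array([.5628,-.0883])
a=np.radians(-58);n=c+.055*np.r_[np.cos(a),np.sin(a)]
A=rectify(z['p'],m,n,.0635,half=.025,n=400);B=rectify(z['p'],m,n,.053,half=.025,n=400)
# rotate so that direction -58deg (x up,y left) points up
out=[cv2.warpAffine(I,cv2.getRotationMatrix2D((200,200),58,1),(400,400)) for I in (A,B)]
for I in out: I[:,200]=[255,0,0]
save('n3.png',np.hstack(out))
E
```

```text
(no output)
```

View pics/n3.png

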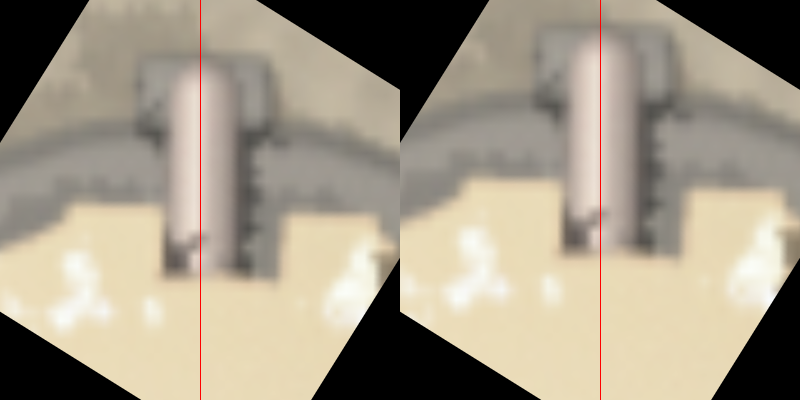

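The close-up at 8 px/mm puts the notch centre at 221 and the pin centre at 202. The notch is about 2.4 mm (2.7°) short, so I go back to the lug and nudge it CCW.

Call:
step_arm(deltas=[[-0.59,0,0.06,0.001,0],[-0.59,0.05,0.0784,0.0012,0],[-0.59,0.11,0.0784,0.0012,0],[-0.59,0.13,0.0784,0.0012,0],[-0.59,0.13,0.0784,0.0012,0],[-0.59,0.15,0.0784,0.0012,0],[-0.59,0.1687,0.0784,0.0012,0],[-0.59,0.1687,0.0784,0.0012,0]])

```text
time_s: 11.35
tool_pos: [0.543, -0.0547, 0.0884]
tool_rot: [149.4, 89.9, -178.7]
force: [-0.7, 0.3, -0.2]
grip_width: 0.0176
```

```bash
python3 - <<'E'
from h import *
o,T=st();print((T.T@(np.r_[.5401,-.0554,.088]-o['tool_pos'])).round(4))
E
```

```text
pos [ 0.543  -0.0547  0.0884] yang 121.88 q7 41.9 w 0.017603139577227003 F [-0.7  0.3 -0.2] t 11.35
[ 0.0004  0.001  -0.0028]
```

Call:
step_arm(deltas=[[-0.59,0,0,-0.001,-1],[-0.59,0,0,-0.002,-2],[-0.59,0,0,-0.003,-2.7],[-0.59,0,0,-0.003,-2.7],[-0.59,0,0,-0.003,-2.7]])

```text
time_s: 11.98
tool_pos: [0.5414, -0.0565, 0.0894]
tool_rot: [-16.1, 90.0, 18.5]
force: [0.4, -0.7, 0.4]
grip_width: 0.0176
```

```bash
python3 - <<'E'
from h import *
o,T=st();print((T.T@(np.r_[.5401,-.0554,.088]-o['tool_pos'])).round(4))
E
```

```text
pos [ 0.5414 -0.0565  0.0894] yang 124.57 q7 44.6 w 0.017625792092876277 F [ 0.4 -0.7  0.4] t 11.975
[ 0.0014  0.0017 -0.0004]
```

Call:
step_arm(deltas=[[-0.59,-0.03,0,0,0],[-0.59,-0.09,0,0,0],[-0.59,-0.14,-0.04,0,0],[-0.59,-0.17,-0.08,0,0],[-0.59,-0.17,-0.08,0,0],[-0.59,-0.17,-0.08,0,0],[-0.59,-0.17,-0.08,0,0]])

```text
time_s: 12.85
tool_pos: [0.5858, -0.1209, 0.2578]
tool_rot: [123.0, 89.8, 157.7]
force: [0.4, -0.5, 0.2]
grip_width: 0.0175
```

```bash
python3 - <<'E'
from h import *
o,T=st();p,d,W,m=wrist();np.savez('w4.npz',p=p,d=d,W=W);c=np.array([.5628,-.0883])
a=np.radians(-58);n=c+.055*np.r_[np.cos(a),np.sin(a)]
out=[cv2.warpAffine(rectify(p,m,n,z,half=.025,n=400),cv2.getRotationMatrix2D((200,200),58,1),(400,400)) for z in (.0635,.053)]
for I in out: I[:,200]=[255,0,0]
save('n4.png',np.hstack(out))
print((T.T@(np.r_[c,.1]-o['tool_pos'])).round(4))
E
```

```text
pos [ 0.5858 -0.1209  0.2578] yang 124.67 q7 49.7 w 0.017492459300270817 F [ 0.4 -0.5  0.2] t 12.85
[ 1.579e-01  3.950e-02 -1.000e-04]
```

View pics/n4.png

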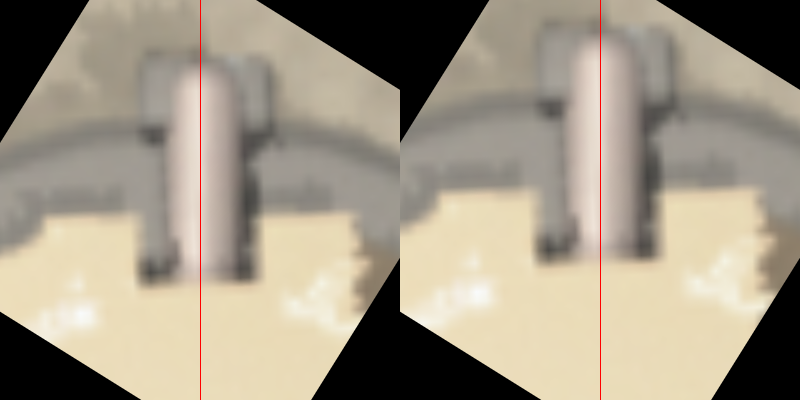

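The notch centre is at 198 and the pin at 203, within 0.6 mm. I shut the fingers, move over the cover centre and press.

Call:
step_arm(deltas=[[-1,0.05,0.0395,0,0],[-1,0.1,0.0395,0,0],[-1,0.15,0.0395,0,0],[-1,0.158,0.0395,0,0],[-1,0.158,0.0395,0,0],[-1,0.158,0.0395,0,0]])

```text
time_s: 13.65
tool_pos: [0.566, -0.0901, 0.1036]
tool_rot: [-33.9, 89.8, 0.7]
force: [-0.2, 0.8, -0.2]
grip_width: 0.0001
```

Call:
step_arm(deltas=[[-1,0.01,0,0,0],[-1,0.015,0,0,0],[-1,0.018,0,0,0],[-1,0.02,0,0,0],[-1,0.022,0,0,0],[-1,0.022,0,0,0]])

```text
time_s: 14.4
tool_pos: [0.5642, -0.0899, 0.0796]
tool_rot: [97.5, 90.0, 132.1]
force: [-2.4, 0.2, 4.8]
grip_width: 0.0004
```

Call:
step_arm(deltas=[[-1,0.002,0,0,0],[-1,0.004,0,0,0],[-1,0.006,0,0,0],[-1,0.008,0,0,0],[-1,0.009,0,0,0],[-1,0.009,0,0,0]])

```text
time_s: 15.15
tool_pos: [0.5643, -0.09, 0.0724]
tool_rot: [63.7, 89.9, 98.3]
force: [-6.6, 1.3, 16.2]
grip_width: 0.0005
```

Call:
step_arm(deltas=[[-1,0.001,0,0,0],[-1,0.002,0,0,0],[-1,0.002,0,0,0]])

```text
time_s: 15.52
tool_pos: [0.5645, -0.09, 0.0723]
tool_rot: [53.4, 89.9, 88.0]
force: [-11.4, 1.7, 29.2]
grip_width: 0.0007
```

That is a hard stop at tip height about 53 mm, which matches seated. I draw back and check.

Call:
step_arm(deltas=[[-1,-0.005,0,0,0],[-1,-0.03,0,0,0],[-1,-0.09,0,0,0],[-1,-0.15,-0.03,0,0],[-1,-0.19,-0.04,0,0],[-1,-0.19,-0.04,0,0],[-1,-0.19,-0.04,0,0]])

```text
time_s: 16.4
tool_pos: [0.5866, -0.1224, 0.2571]
tool_rot: [126.7, 89.9, 161.3]
force: [-0.1, -0.0, 0.7]
grip_width: 0.0002
```

```bash
python3 - <<'E'
from h import *
o,T=st();p,d,W,m=wrist();Q=W.reshape(-1,3);v=Q[:,:2]-np.r_[.5628,-.0883];r=np.hypot(*v.T);a=np.degrees(np.arctan2(v[:,1],v[:,0]))
for k in range(-180,180,45):
    t=(r<.050)&(r>.03)&(a>k)&(a<k+45)&(Q[:,2]<.066)
    print(k,t.sum(),np.median(Q[t,2]).round(4) if t.any() else None)
t=(r>.061)&(r<.067)&(Q[:,2]>.03);print('barrel top',np.median(Q[t,2]))
save('w5.png',rectify(p,m,c0,.053,half=.1,n=500))
E
```

```text
pos [ 0.5866 -0.1224  0.2571] yang 124.59 q7 49.9 w 0.00019384778852879253 F [-0.1 -0.   0.7] t 16.4
-180 527 0.053
-135 490 0.0531
-90 456 0.0531
-45 477 0.0531
0 506 0.0531
45 550 0.0531
90 340 0.0531
135 569 0.0531
barrel top 0.04593515143840582
```

View pics/w5.png

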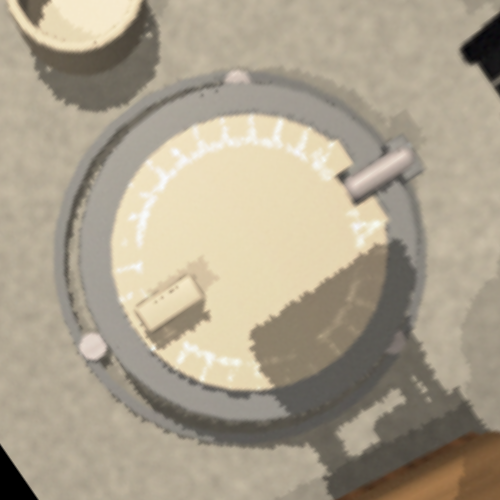

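The pin (375,172) sits in the notch. The disc top is level at 53.1 mm all round, so the cover is fully seated.

```bash
python3 -c "
from cell import env; print(env.sign_off())"
```

```text
the job is handed in; nothing more can be done
None
```

The cover is fully seated on its socket, and I handed the job in with the arm drawn back at about 16.5 s of the 51 s allowed.

- **Turning:** I straddled the lug with the fingertips and pushed the cover about 175° CCW. A close look then showed the notch about 2.4 mm short of the pin. I nudged it another 2.7°, which left it about 0.6 mm off line.
- **Pressing:** With shut fingers I pressed the middle of the disc until it came to a hard stop. The wrist force rose to about 29 N there, with the fingertips at about 53 mm.
- **Last checks:** The disc top measured 53.0–53.1 mm in all eight sectors, against 53 mm for seated. The pin shows inside the notch, and the gripper is well clear. None of these checks failed.
- **Alignment readings:** My first automatic reading of the notch edges was scattered, so I judged the alignment from the rectified close-ups instead.
- **Not measured:** I did not re-measure the other items. The end cap and the edge of the brush that showed in the last picture looked undisturbed.

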